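Hold the sprung box lid just below its balance point

ROBOT

A 6-joint arm with a two-finger parallel gripper is mounted at the origin on a cart in front of the work surface, level with it; the furniture and walls round the work are solid. World frame = base frame: x ahead of the robot, y to its left, z up, the work surface at z = 0. Lengths are in mm, angles in degrees, forces in N, time in s.
With the tool pointing down it reaches from about 375 to 900 mm from the base axis. Payload 3.1 kg.
Tool frame: the origin (TCP) lies at the very end of the fingers, on their centre line; the grasp point (between the pads) lies 19 mm behind it; z points along the fingers, y is the line along which they close (so a half turn about z gives the same grasp; the last joint's range is limited). The gripper opens to 87 mm and grips with 3 to 60 N. Pads are 19 mm wide; open, the fingers measure 117 mm over their backs; the gripper's body (75 mm by 190 mm) begins 51 mm behind the grasp point.
Start: joints at [58.585, 30.224, 82.088, -0, 67.689, -10.227], TCP at [225.851, 582.742, 222.548] pointing down, gripper open.
Joint ranges: [-176.69, 176.69], [-43.24, 126.21], [12.49, 139.97], [-82, 262], [0, 151.66], [-163.58, 163.58]. Speed limits (degrees/s): [159.86, 159.86, 180, 180, 180, 180].

INTERFACE

Orientations are given as a 3x3 rotation matrix whose columns are the frame's x, y, z axes.
In Python, from cell import bot gives the robot as it stands. The module is installed in compiled form; this text tells all that it offers.
- The arm moves only by the shell command python3 -m creep 'ROWS' [FORCE]. ROWS is text: rows parted by semicolons, each of 7 numbers parted by spaces: the turn, a rotation vector about the tool's x, y, z in degrees, then the shift along the tool's x, y, z in mm, then the opening, from 0 (shut) to 1 (fully open). A call has 1 to 10 rows; each row shifts and turns the commanded pose from where the row before left it, along the tool's axes as they then stand; what a row does not reach is not made up. A row lasts 1/10 s, in which the tool goes at most 50 mm and 8.59 degrees, less where a joint would pass 70% of its speed; a pose out of reach is approached as far as the arm can. A call is refused whole if a number of a shift passes 50 or a number of a turn 8.59, either way. A call with a gripper value outside its range is refused whole. The fingers move at their own pace and stop on an object; FORCE is the grip in N (left out, the last holds). Time passes only in rows, so rows that do not move let the fingers close. It gives the time, the measured TCP pose, the force, the opening and the grip force at its end, in the units of the state.
- bot.observe(): the state, without advancing time (a new reading comes with each control period).
- bot.capture(name): name is "scene" or "side" or "wrist"; returns a dict with "frame" (480x640x3 uint8, red, green, blue), "depth" (480x640 float32, mm along the optical axis (not along the pixel's ray), 0 where there is no reading), "mtx" (3x3 intrinsics, pixels), "k1" (the pictures are not rectified: a ray, as slopes to the right and down, at radius r is drawn at 1 + k1 r^2 times it, then the intrinsics apply), "rvec" (rotation vector, rad) and "tvec" (3), from world to camera coordinates, as OpenCV has them. Camera axes: x right, y down, z forward; pixel columns grow to the right and rows downward; lengths in mm; the calibration is good to about 2 mm. A picture is of the moment at which its call begins.
- bot.finish_job(): hands the job in; it is judged then, once.
The state is a dict: "t": time; "joint_positions": joint angles; "joint_vel": joint speeds; "joint_torque": joint torques, N m; "tcp_pos": TCP position; "tool_rot": TCP orientation; "ft_force": force on the tool from outside, world axes, zero at the start; "torque": the same for the moment, N m; "opening": opening from 0.0 (shut) to 1.0 (fully open); "grasp_force": force on a finger pad.
Only numpy, scipy, OpenCV 4.12 (cv2) and the standard library are available. Lean on these libraries where they do the work, as an engineer would, in place of code of your own. Each camera call takes 0.05 s, during which the arm holds its last target. There are 200 camera calls.

TASK

I want to fit a stay to the sprung lid of the steel parts box: turn the latch on its right side a full quarter turn to free the lid, take the lid by its barrel grip and raise it gently past its balance point (marked by the rib on the disc at the box's left side), about ten degrees past and never all the way to its stop. Keeping hold of the grip, ease it back and hold it still just below the balance point, about five degrees under it. Finish there with the gripper still closed on the grip, holding the lid; leave the latch open and the other things on the bench where they are.

Things in the scene. Friction and masses are not known exactly. Their poses are not given: they have to be found in the camera images.
- box: grey sheet-steel small-parts box, 160 (x) x 250 (y) x 92 mm high, on a 12 mm plywood base (180 x 330 mm) screwed to the bench, so it cannot move. Origin: on the bench top under the centre of the steel box; x points from its front (nearer the robot) to its back, y to its left, z up; it may stand turned by up to 0.3 rad.
- lid_hinge (a point): middle of the lid's hinge axis, at the top of the box's back wall: in the box's frame at x +80, y 0, z 95 mm. The axis runs along the box's y.
- lid (a joint): opening angle of the steel lid (164 x 250 x 6 mm, 0.8 kg), rad: 0 shut (level), grows as the front edge goes up, stop at 1.6. A built-in spring acts on it: balance point at 0.90 rad (52 degrees); below that the lid falls shut, above it the spring takes it up to its stop, with about 1 N or less at the grip below 1.1 rad.
- lid_grip (a point): centre of the lid's black barrel grip: lying cylinder 26 mm in diameter, 36 mm long along the box's y, on a 10 mm stem 35 mm ahead of the lid's front edge, level with the lid (95 mm up when shut). At lid angle a it is 200 cos(a) mm in front of the hinge axis and 200 sin(a) above it. Pinch its flat ends (36 mm apart) from above; the barrel then turns between the fingers.
- latch (a joint): angle of the turn-button latch on the box's right side, rad: 0 to 0.2 at the start (its nose lies over the lid and stops it), grows clockwise seen from above, stop at 1.57 (quarter turn: the lever lies along the box's side, post towards the robot, nose clear of the lid). It stays where it is left; about 0.7 N at the post turns it.
- latch_pivot (a point): point on the latch's vertical pivot axis, at the height of latch_post: in the box's frame at x -30, y -150, z 134 mm.
- latch_post (a point): point on the latch's upright black round post (14 mm in diameter, top 150 mm above the bench, 43 mm of it free above the lever), 134 mm above the bench and 38 mm from the pivot axis. At latch angle b it lies from the pivot by -38 sin(b) mm along the box's x and -38 cos(b) mm along its y.
- jar_0: dark brown screw-cap jar, 64 mm across, 96 mm high; loose, to be left alone. Origin at the centre of its underside as it stands or lies.
- glue_bottle: white squeeze bottle with a nozzle, 55 x 55 x 137 mm; loose, to be left alone. Origin at the centre of its underside as it stands or lies.
- tape_green: green and black tape measure, 39 x 79 x 63 mm; loose, to be left alone. Origin at the centre of its underside as it stands or lies.
- oak_block: oak block, 45 x 110 x 38 mm; loose, to be left alone. Origin at the centre of its underside as it stands or lies.
- screwdriver_red: red-handled screwdriver lying down, 27 x 212 x 23 mm; loose, to be left alone. Origin at the centre of its underside as it stands or lies.
- solder_spool: grey solder spool, 54 mm across, 37 mm high, beside the box's left side; loose, to be left alone. Origin at the centre of its underside as it stands or lies.
- bracket_b: steel angle bracket, 24 x 77 x 60 mm; loose, to be left alone. Origin at the centre of its underside as it stands or lies.
- sanding_block: brown sanding block, 62 x 98 x 29 mm; loose, to be left alone. Origin at the centre of its underside as it stands or lies.
- balance_mark (a point): tip of the long black raised rib (7 mm thick, tip 95 mm from the hinge axis) on the round aluminium disc (radius 60 mm, centred on the hinge axis) on the box's left side. The rib points from the hinge forward and up and marks the lid's balance point: there the lid's side edge lies along the rib.

How it is judged:
By the outcome, as a careful person would: the job done as asked, in the order asked, and still so for the second after the job is handed in, while the arm keeps its last pose, push and grip.
It also fails if it takes over 54 s, if anything falls off the work surface, if the arm or the gripper's body presses on something with over 40 N, if the wrist force passes 120 N, or if a joint passes its speed limit or range.

## Working session

There is one attempt and no reset: what is moved stays moved. The work goes in short steps, Python scripts to look and compute and a shell command to move; the robot and the scene stay as the last step left them, time stands still between calls to the robot, and variables do not carry over. Pictures are saved under pics/ and viewed, at most 10 in all, crops included, and the job is handed in when it is done.

```bash
mkdir -p pics
cat > h.py <<'E'
import numpy as np, cv2
from cell import bot
def cap(n,f=None):
    c=bot.capture(n)
    np.savez('%s.npz'%(f or n),**c)
    if f: cv2.imwrite('pics/%s.png'%f,c['frame'][:,:,::-1])
    return c
def ray(c,u,v):
    d=np.array([c['k1'],0,0,0,0],float).ravel()[:1]; D=np.array([float(d[0]),0,0,0,0])
    p=cv2.undistortPoints(np.array([[[u,v]]],float),c['mtx'],D)[0,0]
    R=cv2.Rodrigues(np.array(c['rvec'],float))[0]; t=np.array(c['tvec'],float).ravel()
    return -R.T@t, R.T@np.array([p[0],p[1],1.]), R,t
def pix(c,u,v):
    o,d,_,_=ray(c,u,v); z=float(c['depth'][int(round(v)),int(round(u))]); return o+d*z
def atz(c,u,v,z):
    o,d,_,_=ray(c,u,v); return o+d*(z-o[2])/d[2]
def proj(c,P):
    D=np.array([float(np.ravel(c['k1'])[0]),0,0,0,0])
    return cv2.projectPoints(np.array(P,float).reshape(-1,1,3),np.array(c['rvec'],float),np.array(c['tvec'],float),c['mtx'],D)[0][:,0]
E
python3 - <<'E'
from h import *
np.set_printoptions(precision=2,suppress=True)
for n in("scene","side","wrist"):
    c=cap(n,n); o,d,_,_=ray(c,320,240); print(n,o,d)
s=bot.observe();print(s)
E
```

```text
scene [  259.97 -1052.81  1272.62] [ 0.16  0.68 -0.71]
side [-312.45 -426.18 1051.85] [ 0.61  0.39 -0.68]
wrist [155.17 608.75 382.84] [ 0.28 -0.07 -0.96]
{'t': 0.15, 'joint_positions': array([ 58.59,  30.27,  82.14,   0.  ,  67.69, -10.23]), 'joint_vel': array([ 0.01, -0.13, -0.19, -0.07, -0.03,  0.04]), 'joint_torque': array([  0.  , -44.04, -17.68,   0.06,   0.06,  -0.  ]), 'tcp_pos': array([225.54, 582.27, 221.78]), 'tool_rot': array([[-0.93,  0.36, -0.  ],
       [ 0.36,  0.93, -0.  ],
       [ 0.  , -0.  , -1.  ]]), 'ft_force': array([ 0.19,  0.8 , -0.72]), 'torque': array([0.03, 0.  , 0.04]), 'grasp_force': 0.0, 'opening': 1.0016030759563777}
```

View pics/scene.png

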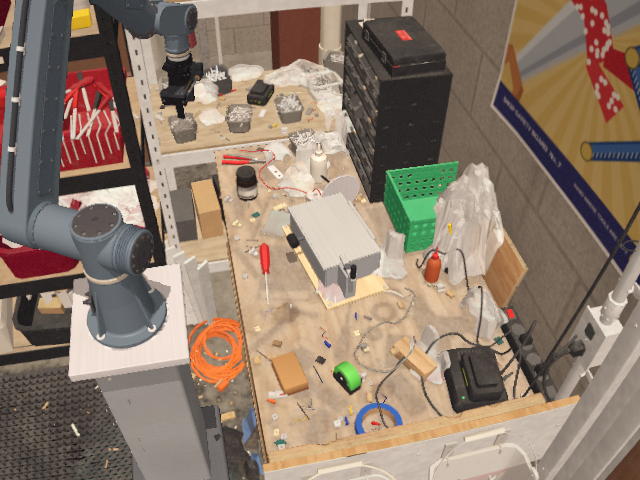

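View pics/side.png

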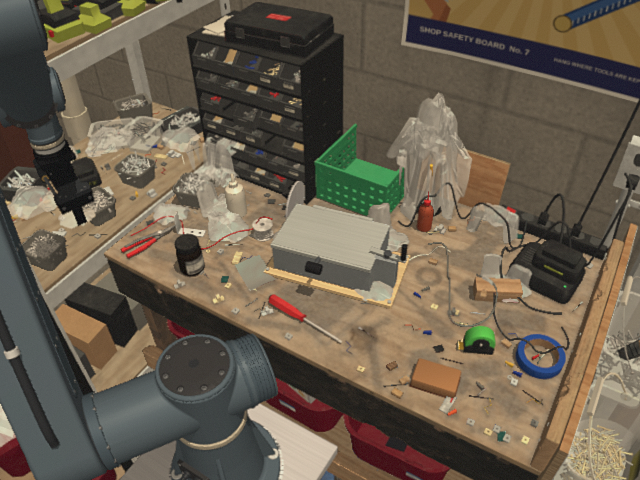

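The scene view shows the box lid with its black grip at about (292,240) and latch post at (351,271). The side view shows the grip at (313,268) and the post at (404,250). I'll enlarge both.

Run:
```python
import cv2,numpy as np
a=cv2.imread('pics/scene.png')[180:310,250:400]; b=cv2.imread('pics/side.png')[170:310,250:420]
cv2.imwrite('pics/c1.png',cv2.resize(a,None,fx=4.5,fy=4.5,interpolation=cv2.INTER_CUBIC))
cv2.imwrite('pics/c2.png',cv2.resize(b,None,fx=4.2,fy=4.2,interpolation=cv2.INTER_CUBIC))
```

```text
(no output)
```

View pics/c1.png

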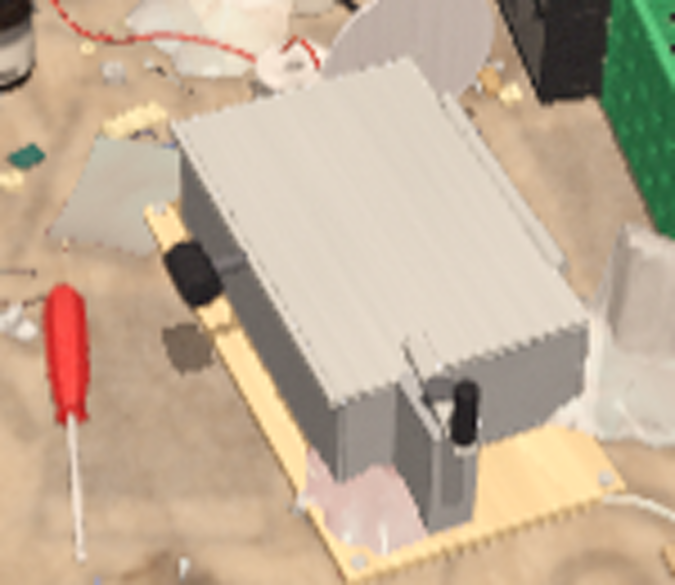

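View pics/c2.png

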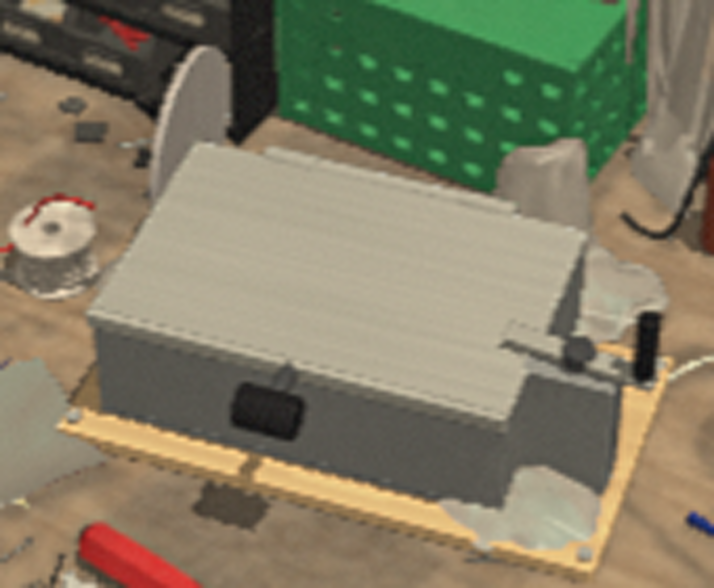

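Crop 1: lid corners at about (288,208), (324,270), (381,252), (341,193). Crop 2: lid corners at (271,245), (370,270), (389,226), (297,205). I'll fit the box pose to these corners and the grip.

```bash
cat >> h.py <<'E'
def Rz(a): return np.array([[np.cos(a),-np.sin(a),0],[np.sin(a),np.cos(a),0],[0,0,1]])
E
python3 - <<'E'
from h import *
from scipy.optimize import least_squares as ls
np.set_printoptions(precision=2,suppress=True)
A=np.load('scene.npz');B=np.load('side.npz')
M=np.array([[-85,125,98],[-85,-125,98],[79,-125,98],[79,125,98],[-120,0,95]],float)
f=4.5;a=np.array([[173,125],[333,403],[588,322],[408,60],[193,272]])/f+[250,180]
f=4.2;b=np.array([[90,315],[505,418],[585,235],[198,145],[268,411]])/f+[250,170]
def T(p,P=M): return P@Rz(p[2]).T+[p[0],p[1],0]
def r(p,w=3):
    o=[]
    if w&1:o.append((proj(A,T(p))-a).ravel())
    if w&2:o.append((proj(B,T(p))-b).ravel())
    return np.concatenate(o)
for w in(1,2,3):
    s=ls(r,[550,0,0],args=(w,));print(w,s.x,np.degrees(s.x[2]),'\n',s.fun.reshape(-1,2))
p=s.x
for ang in(0,.1,.2):
  P=T(p,np.array([[-30-38*np.sin(ang),-150-38*np.cos(ang),150]]))
  print(ang,P,(proj(A,P)-[250,180])*4.5,(proj(B,P)-[250,170])*4.2)
# depth check on lid
for c,u,v in((A,335,230),(B,330,235)): print(pix(c,u,v))
E
```

```text
1 [576.07 103.67   0.18] 10.369161443983268 
 [[-0.49 -0.15]
 [-0.45 -0.18]
 [ 0.55 -0.27]
 [ 0.68 -0.51]
 [-0.25  0.94]]
2 [574.01 108.79   0.19] 10.81235465068686 
 [[-0.97 -0.16]
 [ 0.36  0.85]
 [ 0.95 -0.82]
 [-0.43 -1.  ]
 [ 0.06  0.53]]
3 [575.12 107.2    0.19] 10.603186413801835 
 [[-1.19 -0.81]
 [-0.89 -1.09]
 [-0.06 -1.31]
 [-0.15 -1.28]
 [-0.79  0.18]
 [-0.19 -0.35]
 [ 1.02  0.91]
 [ 1.79 -0.72]
 [ 0.49 -1.12]
 [ 0.73  0.44]]
0 [[580.23 -83.11 150.  ]] [[470.19 384.41]] [[656.05 313.69]]
0.1 [[576.46 -83.63 150.  ]] [[463.72 386.2 ]] [[653.89 318.22]]
0.2 [[572.67 -83.76 150.  ]] [[457.   387.49]] [[651.05 322.55]]
[576.54  94.91 100.32]
[565.69 108.71 101.49]
```

```bash
cat >> h.py <<'E'
def st(tgt=None):
    s=bot.observe(); R=np.array(s['tool_rot']);p=np.array(s['tcp_pos'])
    np.set_printoptions(precision=2,suppress=True)
    print('t',s['t'],'p',p,'hd',np.degrees(np.arctan2(R[1,1],R[0,1])),'tilt',R[:,2],'F',s['ft_force'],'op',s['opening'],s['grasp_force'])
    if tgt is not None: print('tool shift',R.T@(np.array(tgt)-p))
    return s
def tri(obs):
    A=0;b=0
    for c,u,v in obs:
        o,d,_,_=ray(c,u,v); d=d/np.linalg.norm(d); Q=np.eye(3)-np.outer(d,d); A=A+Q;b=b+Q@o
    return np.linalg.solve(A,b)
E
python3 - <<'E'
from h import *
np.set_printoptions(precision=2,suppress=True)
A=np.load('scene.npz');B=np.load('side.npz')
print(tri([(A,250+467/4.5,180+384/4.5),(B,250+649/4.2,170+315/4.2)]))
print('grip',tri([(A,250+193/4.5,180+272/4.5),(B,250+268/4.2,170+411/4.2)]))
st([577,-84,222])
E
```

```text
[579.65 -79.6  147.27]
grip [460.04  88.91  91.6 ]
t 0.15 p [225.54 582.27 221.78] hd 68.81261495096163 tilt [-0. -0. -1.] F [ 0.19  0.8  -0.72] op 1.0016030759563777 0.0
tool shift [-568.51 -494.21    0.43]
```

```bash
python3 -m creep '0 0 0 -35.5 -30.9 0 1;0 0 0 -35.5 -30.9 0 1;0 0 0 -35.5 -30.9 0 1;0 0 0 -35.5 -30.9 0 1;0 0 0 -35.5 -30.9 0 1;0 0 0 -35.5 -30.9 0 1;0 0 0 -35.5 -30.9 0 1;0 0 0 -35.5 -30.9 0 1;0 0 0 -35.5 -30.9 0 1;0 0 0 -35.5 -30.9 0 1' && python3 -m creep '0 0 0 -35.5 -30.9 0 1;0 0 0 -35.5 -30.9 0 1;0 0 0 -35.5 -30.9 0 1;0 0 0 -35.5 -30.9 0 1;0 0 0 -35.5 -30.9 0 1;0 0 0 -35.5 -30.9 0 1;0 0 0 0 0 0 1' && python3 -m creep '0 0 8.3 0 0 0 1;0 0 8.3 0 0 0 1;0 0 8.3 0 0 0 1;0 0 8.3 0 0 0 1;0 0 8.3 0 0 0 1;0 0 8.3 0 0 0 1;0 0 8.3 0 0 0 1;0 0 0 0 0 0 1;0 0 0 0 0 0 1'
python3 - <<'E'
from h import *
st([579,-82,200]); c=cap('wrist','w1'); 
print(proj(c,[[579,-82,150]]))
E
```

```text
t: 1.15
tcp_pos: [445.7, 164.5, 222.6]
tool_rot: [[-0.932, 0.362, 0.0], [0.362, 0.932, 0.0], [0.0, 0.0, -1.0]]
ft_force: [1.2, 1.8, 0.3]
opening: 1.0
grasp_force: 0.0
t: 1.85
tcp_pos: [580.3, -89.6, 222.5]
tool_rot: [[-0.93, 0.366, 0.004], [0.366, 0.93, -0.003], [-0.005, -0.002, -1.0]]
ft_force: [-1.0, 0.2, 0.2]
opening: 1.001
grasp_force: 0.0
t: 2.75
tcp_pos: [576.4, -83.0, 222.4]
tool_rot: [[-0.189, 0.982, -0.001], [0.982, 0.189, 0.0], [0.0, -0.001, -1.0]]
ft_force: [0.8, 0.8, 0.7]
opening: 1.001
grasp_force: 0.0
t 2.75 p [576.36 -83.04 222.36] hd 10.90536735522534 tilt [-0.  0. -1.] F [0.76 0.78 0.69] op 1.0009738323076223 0.0
tool shift [ 0.51  2.8  22.36]
[[312.05 246.82]]
```

View pics/w1.png

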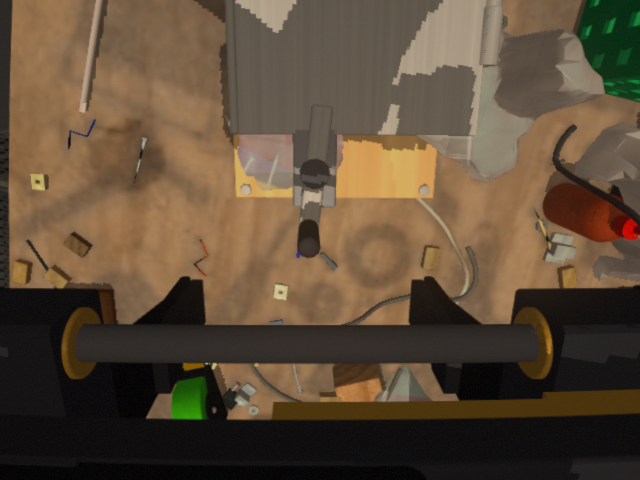

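The wrist view shows the post top at (308,246), the pivot cap at (315,172), and the lid's right edge running from (232,134) to (473,135). These refine the estimate.

Run:
```python
from h import *
np.set_printoptions(precision=2,suppress=True)
c=np.load('w1.npz')
print('post',atz(c,308,246,150),'base',atz(c,309,226,107))
for h in(115,125): print('pivot',atz(c,315,172,h))
print(pix(c,315,172),pix(c,308,245))
a=atz(c,232,134,98);b=atz(c,473,135,98);print(a,b,np.degrees(np.arctan2(*(b-a)[1::-1])))
for yaw in(10.6,): 
  p=np.array([576,105,0.]);R=Rz(np.radians(yaw))
  for q in([-85,-125,98],[79,-125,98],[-30,-150,120]):print(p+R@np.array(q))
```

```text
post [576.58 -81.96 150.  ] base [577.19 -81.05 107.  ]
pivot [573.66 -43.21 115.  ]
pivot [573.23 -41.97 125.  ]
[573.83 -43.71 110.94] [576.56 -81.82 148.5 ]
[515.17 -30.97  98.  ] [673.47  -0.43  98.  ] 10.917070279831036
[515.44 -33.5   98.  ]
[676.65  -3.33  98.  ]
[574.1  -47.96 120.  ]
```

```bash
python3 -m creep '0 0 6 1 0 0 1;0 0 0 0 0 35 1;0 0 0 0 0 35 0.6;0 0 0 0 0 25 0.4;0 0 0 0 0 10 0.3;0 0 0 0 0 0 0.1;0 0 0 0 0 0 0.1;0 0 0 0 0 0 0.1;0 0 0 0 0 0 0.1;0 0 0 0 0 0 0.1' 5
python3 - <<'E'
from h import *
st([576.8,-81.7,117])
E
```

```text
t: 3.8
tcp_pos: [577.1, -82.7, 118.6]
tool_rot: [[-0.082, 0.997, 0.002], [0.997, 0.082, -0.001], [-0.001, 0.002, -1.0]]
ft_force: [-1.0, 0.2, -0.4]
opening: 0.354
grasp_force: 0.0
t 3.8 p [577.15 -82.71 118.58] hd 4.72349199325828 tilt [ 0. -0. -1.] F [-1.02  0.24 -0.43] op 0.3544852224940809 0.0
tool shift [ 1.04 -0.27  1.58]
```

```bash
python3 -m creep '0 0 0 0 0 0 0.1;0 0 0 0 0 0 0.1;0 0 0 0 0 0 0.1;0 0 0 0 0 0 0.1;0 0 0 0 0 0 0.1;0 0 8 0.4 -5.3 0 0.1;0 0 8 0.4 -5.3 0 0.1;0 0 8 0.4 -5.3 0 0.1;0 0 0 0 0 0 0.1;0 0 0 0 0 0 0.1' 5
python3 - <<'E'
from h import *
st()
E
```

```text
t: 4.8
tcp_pos: [561.0, -80.4, 117.7]
tool_rot: [[0.328, 0.945, 0.0], [0.945, -0.328, -0.0], [0.0, 0.0, -1.0]]
ft_force: [-0.5, -0.6, 1.8]
opening: 0.155
grasp_force: 5.0
t 4.8 p [561.05 -80.45 117.72] hd -19.120769044221017 tilt [ 0. -0. -1.] F [-0.54 -0.6   1.78] op 0.15549000655393375 4.999990485375747
```

```bash
python3 -m creep '0 0 8 0.4 -5.3 0 0.1;0 0 8 0.4 -5.3 0 0.1;0 0 8 0.4 -5.3 0 0.1;0 0 8 0.4 -5.3 0 0.1;0 0 8 0.4 -5.3 0 0.1;0 0 8 0.4 -5.3 0 0.1;0 0 8 0.4 -5.3 0 0.1;0 0 3.5 0.1 -2.5 0 0.1;0 0 0 0 0 0 0.1;0 0 0 0 0 0 0.1'; python3 -c "
from h import *
st()"
```

```text
t: 5.8
tcp_pos: [536.5, -51.7, 117.7]
tool_rot: [[0.98, 0.197, 0.0], [0.197, -0.98, -0.0], [0.0, 0.0, -1.0]]
ft_force: [-1.2, -0.9, 3.3]
opening: 0.158
grasp_force: 5.0
t 5.8 p [536.49 -51.68 117.7 ] hd -78.64126150891498 tilt [ 0. -0. -1.] F [-1.18 -0.86  3.25] op 0.15760876793598735 4.999942750437185
```

```bash
python3 -m creep '0 0 0 0 -1.5 0 0.1;0 0 0 0 0 0 0.1;0 0 0 0 -1.5 0 0.1;0 0 0 0 0 0 0.1;0 0 0 0 0 0 0.1';python3 -c "
from h import *
st()"; python3 -m creep '0 0 0 0 -1.5 0 0.1;0 0 0 0 0 0 0.1;0 0 0 0 0 0 0.1'; python3 -c "
from h import *
st()"
```

```text
t: 6.3
tcp_pos: [536.4, -51.2, 117.8]
tool_rot: [[0.98, 0.197, 0.001], [0.197, -0.98, -0.004], [0.001, 0.005, -1.0]]
ft_force: [-0.8, -8.1, 1.3]
opening: 0.155
grasp_force: 5.0
t 6.3 p [536.43 -51.25 117.77] hd -78.65665709316397 tilt [ 0. -0. -1.] F [-0.81 -8.08  1.32] op 0.15493872824984642 4.999058583416627
t: 6.6
tcp_pos: [536.3, -50.3, 117.8]
tool_rot: [[0.98, 0.197, 0.002], [0.197, -0.98, -0.005], [0.001, 0.005, -1.0]]
ft_force: [0.2, -10.7, 0.3]
opening: 0.177
grasp_force: 5.0
t 6.6 p [536.27 -50.26 117.75] hd -78.6445629037904 tilt [ 0.   -0.01 -1.  ] F [  0.16 -10.74   0.34] op 0.17737133344655517 4.999823374673724
```

```bash
python3 -m creep '0 0 0 0 4 0 0.1;0 0 0 0 0 0 0.6;0 0 0 0 0 0 0.6;0 0 0 0 0 0 0.6;0 0 0 0 0 0 0.6;0 0 0 0 0 0 0.6;0 0 0 0 0 -10 0.6;0 0 0 0 0 -30 0.8;0 0 0 0 0 -35 0.8;0 0 0 0 0 -30 0.8' && python3 -m creep '0 0 0 -12.4 -37.4 0 0.8;0 0 0 -12.4 -37.4 0 0.8;0 0 0 -12.4 -37.4 0 0.8;0 0 0 -12.4 -37.4 0 0.8;0 0 0 0 0 0 0.8;0 0 0 0 0 0 0.8'
python3 - <<'E'
from h import *
st([458,87,222]); c=cap('wrist','w2'); cap('scene','s2')
print(proj(c,[[458,87,95]]))
E
```

```text
t: 7.6
tcp_pos: [536.3, -51.0, 224.7]
tool_rot: [[0.981, 0.195, 0.001], [0.195, -0.981, -0.0], [0.001, 0.0, -1.0]]
ft_force: [0.3, -0.4, 0.9]
opening: 0.765
grasp_force: 0.0
t: 8.2
tcp_pos: [458.5, 86.6, 223.4]
tool_rot: [[0.98, 0.197, 0.002], [0.197, -0.98, -0.0], [0.002, 0.001, -1.0]]
ft_force: [0.1, -0.3, 0.4]
opening: 0.802
grasp_force: 0.0
t 8.2 p [458.46  86.58 223.36] hd -78.65717657675472 tilt [ 0. -0. -1.] F [ 0.07 -0.31  0.36] op 0.8015545556873811 0.0
tool shift [-0.37 -0.5   1.36]
[[304.67 224.82]]
```

View pics/w2.png

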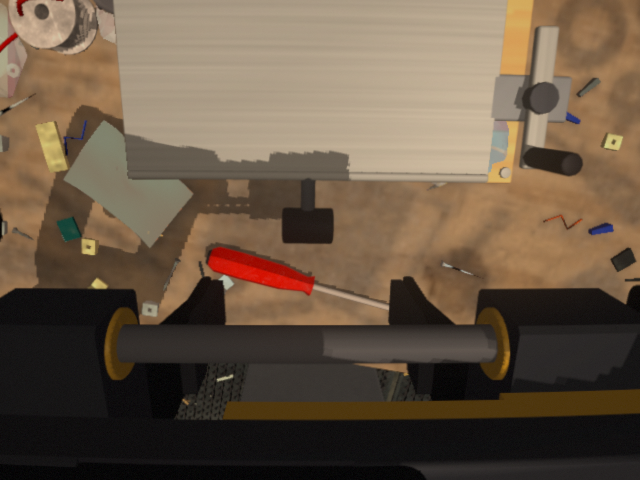

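The latch lies open along the box's side. The grip barrel is centred at (307.5,225), with its lid edge ends at (130,180) and (490,182).

Run:
```python
from h import *
np.set_printoptions(precision=2,suppress=True)
c=np.load('w2.npz')
g=atz(c,307.5,225,95);print('grip',g, pix(c,307,225))
a=atz(c,283,225,95);b=atz(c,333,226,95);print('len',np.linalg.norm(a-b),np.degrees(np.arctan2(*(b-a)[1::-1])))
a=atz(c,130,180,97);b=atz(c,488,182,97);print(np.degrees(np.arctan2(*(b-a)[1::-1])))
st([g[0],g[1],76])
```

```text
grip [458.27  84.99  95.  ] [460.77  85.87 105.12]
len 35.722819921747686 -79.75811672534599
-78.89129392059517
t 8.3 p [459.55  85.41 223.14] hd -78.80288421021154 tilt [ 0. -0. -1.] F [0.42 0.95 0.46] op 0.7990832093797352 0.0
tool shift [ -1.62   0.03 147.14]
```

```bash
python3 -m creep '0 0 0 -1 0 35 0.8;0 0 0 0 0 40 0.8;0 0 0 0 0 40 0.8;0 0 0 0 0 20 0.8;0 0 0 0 0 10 0.8;0 0 0 0 0 1.5 0.6;0 0 0 0 0 0 0.3;0 0 0 0 0 0 0.3;0 0 0 0 0 0 0.3;0 0 0 0 0 0 0.3' 8; python3 -m creep '0 0 0 0 0 0 0.3;0 0 0 0 0 0 0.3;0 0 0 0 0 0 0.3;0 0 0 0 0 0 0.3'; python3 -c "
from h import *
st([459,85.5,76])"
```

```text
t: 9.3
tcp_pos: [458.0, 85.8, 76.9]
tool_rot: [[0.981, 0.195, 0.002], [0.195, -0.981, -0.0], [0.002, 0.001, -1.0]]
ft_force: [-0.2, -0.8, -0.6]
opening: 0.432
grasp_force: 0.0
t: 9.7
tcp_pos: [457.8, 86.2, 76.4]
tool_rot: [[0.981, 0.194, 0.001], [0.194, -0.981, 0.0], [0.001, -0.0, -1.0]]
ft_force: [0.8, 4.1, 4.5]
opening: 0.418
grasp_force: 8.0
t 9.7 p [457.85  86.16  76.38] hd -78.8118946222076 tilt [ 0.  0. -1.] F [0.75 4.1  4.51] op 0.41828776822497304 8.00898353336379
tool shift [1.   0.87 0.38]
```

Run:
```python
import numpy as np
a=np.radians(np.r_[np.arange(0,41,2),np.arange(41,63,1)])
for i in range(len(a)-1): print(round(np.degrees(a[i+1])),'%.1f %.1f'%(200*(np.cos(a[i])-np.cos(a[i+1])),-200*(np.sin(a[i+1])-np.sin(a[i]))),end=' | ')
```

```text
2 0.1 -7.0 | 4 0.4 -7.0 | 6 0.6 -7.0 | 8 0.9 -6.9 | 10 1.1 -6.9 | 12 1.3 -6.9 | 14 1.6 -6.8 | 16 1.8 -6.7 | 18 2.0 -6.7 | 20 2.3 -6.6 | 22 2.5 -6.5 | 24 2.7 -6.4 | 26 3.0 -6.3 | 28 3.2 -6.2 | 30 3.4 -6.1 | 32 3.6 -6.0 | 34 3.8 -5.9 | 36 4.0 -5.7 | 38 4.2 -5.6 | 40 4.4 -5.4 | 41 2.3 -2.7 | 42 2.3 -2.6 | 43 2.4 -2.6 | 44 2.4 -2.5 | 45 2.4 -2.5 | 46 2.5 -2.4 | 47 2.5 -2.4 | 48 2.6 -2.4 | 49 2.6 -2.3 | 50 2.7 -2.3 | 51 2.7 -2.2 | 52 2.7 -2.2 | 53 2.8 -2.1 | 54 2.8 -2.1 | 55 2.8 -2.0 | 56 2.9 -2.0 | 57 2.9 -1.9 | 58 2.9 -1.9 | 59 3.0 -1.8 | 60 3.0 -1.8 | 61 3.0 -1.7 | 62 3.1 -1.7 |
```

```bash
python3 -m creep '0 0 0 0 -1 0 0.3;0 0 0 0 0 0 0.3;0 0 0 0.1 0 -7 0.3;0 0 0 0.4 0 -7 0.3;0 0 0 0.6 0 -7 0.3;0 0 0 0.9 0 -6.9 0.3;0 0 0 1.1 0 -6.9 0.3;0 0 0 0 0 0 0.3' 15; python3 -c "
from h import *
st()"
```

```text
t: 10.5
tcp_pos: [460.1, 86.7, 111.8]
tool_rot: [[0.981, 0.195, -0.0], [0.195, -0.981, -0.001], [-0.0, 0.001, -1.0]]
ft_force: [1.2, -5.2, -2.2]
opening: 0.412
grasp_force: 15.0
t 10.5 p [460.07  86.68 111.8 ] hd -78.7318062050655 tilt [-0. -0. -1.] F [ 1.22 -5.2  -2.23] op 0.41170432901597936 15.005451736506075
```

```bash
python3 -m creep '0 0 0 1.3 0.5 -6.9 0.3;0 0 0 1.6 0 -6.8 0.3;0 0 0 1.8 0 -6.7 0.3;0 0 0 2 0 -6.7 0.3;0 0 0 2.3 0 -6.6 0.3;0 0 0 2.5 0 -6.5 0.3;0 0 0 2.7 0 -6.4 0.3;0 0 0 3 0 -6.3 0.3;0 0 0 3.2 0 -6.2 0.3;0 0 0 3.4 0 -6.1 0.3'; python3 -m creep '0 0 0 3.6 0 -6 0.3;0 0 0 3.8 0 -5.9 0.3;0 0 0 4 0 -5.7 0.3;0 0 0 4.2 0 -5.6 0.3;0 0 0 4.4 0 -5.4 0.3;0 0 0 0 0 0 0.3;0 0 0 0 0 0 0.3'; python3 -c "
from h import *
s=st(); print(np.degrees(np.arcsin((s['tcp_pos'][2]-76.4)/200)))"
```

```text
t: 11.5
tcp_pos: [481.9, 90.8, 176.4]
tool_rot: [[0.981, 0.196, -0.004], [0.196, -0.981, -0.002], [-0.004, 0.001, -1.0]]
ft_force: [-0.8, -5.7, 0.2]
opening: 0.411
grasp_force: 15.0
t: 12.2
tcp_pos: [501.3, 94.5, 205.2]
tool_rot: [[0.981, 0.196, -0.004], [0.196, -0.981, -0.003], [-0.004, 0.002, -1.0]]
ft_force: [-2.2, -7.3, 1.1]
opening: 0.413
grasp_force: 15.0
t 12.2 p [501.31  94.47 205.18] hd -78.7155508651485 tilt [-0. -0. -1.] F [-2.19 -7.31  1.13] op 0.4134476441108184 15.001970857847482
40.08227477057008
```

```bash
python3 -m creep '0 0 0 2.3 0.8 -2.7 0.3;0 0 0 2.3 0 -2.6 0.3;0 0 0 2.4 0 -2.6 0.3;0 0 0 2.4 0 -2.5 0.3;0 0 0 2.4 0 -2.5 0.3;0 0 0 2.5 0 -2.4 0.3;0 0 0 2.5 0 -2.4 0.3;0 0 0 2.6 0 -2.4 0.3;0 0 0 2.6 0 -2.3 0.3;0 0 0 2.7 0 -2.3 0.3'; python3 -m creep '0 0 0 2.7 0 -2.2 0.3;0 0 0 2.7 0 -2.2 0.3;0 0 0 2.8 0 -2.1 0.3;0 0 0 2.8 0 -2.1 0.3;0 0 0 2.8 0 -2 0.3;0 0 0 2.9 0 -2 0.3;0 0 0 2.9 0 -1.9 0.3;0 0 0 2.9 0 -1.9 0.3;0 0 0 0 0 0 0.3;0 0 0 0 0 0 0.3';  python3 - <<'E'
from h import *
s=st(); print(np.degrees(np.arcsin((s['tcp_pos'][2]-76.4)/200)))
c=cap('scene','s3');d=cap('side','d3')
a=c['frame'][140:270,270:400,::-1];b=d['frame'][130:270,240:400,::-1]
a=cv2.resize(a,(400,400),interpolation=2);b=cv2.resize(b,(400,350),interpolation=2);
cv2.imwrite('pics/m3.png',np.hstack([a,np.vstack([b,np.zeros((50,400,3),np.uint8)])]))
E
```

```text
t: 13.2
tcp_pos: [525.6, 99.1, 230.0]
tool_rot: [[0.981, 0.195, -0.005], [0.195, -0.981, -0.001], [-0.005, 0.0, -1.0]]
ft_force: [-3.4, -5.2, 3.4]
opening: 0.409
grasp_force: 15.0
t: 14.2
tcp_pos: [548.9, 103.4, 247.0]
tool_rot: [[0.981, 0.195, -0.001], [0.195, -0.981, -0.001], [-0.002, 0.001, -1.0]]
ft_force: [-2.4, -4.0, 5.4]
opening: 0.412
grasp_force: 15.0
t 14.2 p [548.88 103.43 246.98] hd -78.75719702536527 tilt [-0. -0. -1.] F [-2.43 -4.02  5.44] op 0.41168227023726717 15.000383360311389
58.53018563702237
```

View pics/m3.png

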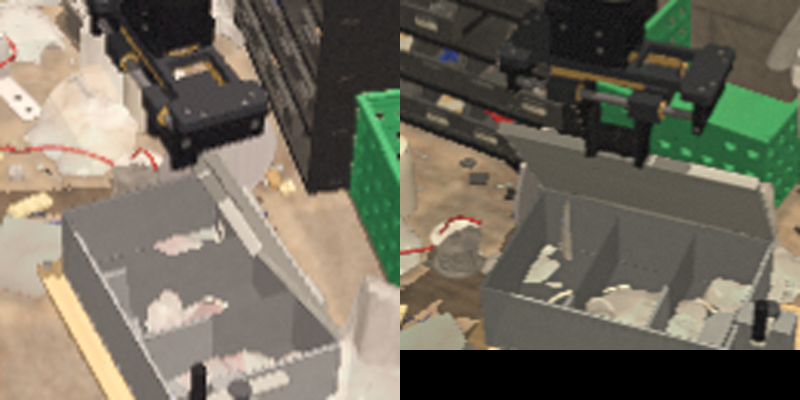

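The lid is open on the grip, between the front rim and the disc. In the crop, its underside runs from (505,125) to (775,235). I'll get its angle from a plane fit to the depth.

```bash
cat > ang.py <<'E'
from h import *
def lidang(c,poly,yaw=11.0):
    m=np.zeros((480,640),np.uint8);cv2.fillPoly(m,[np.array(poly,np.int32)],1)
    v,u=np.nonzero(m&(c['depth']>0))
    P=np.array([pix(c,a,b) for a,b in zip(u,v)])
    q=P@Rz(np.radians(yaw))  # box axes
    for _ in range(6):
        k=q.mean(0);n=np.linalg.svd(q-k,full_matrices=False)[2][2];r=(q-k)@n;q=q[abs(r)<max(2.5*np.median(abs(r)),1)]
    n=n*np.sign(n[2]); print('n',n,'ang',np.degrees(np.arctan2(-n[0],n[2])),np.degrees(np.arctan2(n[0],n[2])),'rms',r.std(),len(q),'of',len(P))
    h=np.array([655.3,123.7,95])@Rz(np.radians(yaw)); print('plane dist from hinge',(h-k)@n)
E
python3 - <<'E'
from ang import *
lidang(np.load('d3.npz'),[(345,198),(386,207),(384,219),(345,208)])
lidang(np.load('d3.npz'),[(320,194),(386,207),(384,219),(320,200)])
E
```

```text
n [ 0.84438272 -0.01137468  0.53561968] ang -57.61170222058823 57.61170222058823 rms 0.562243872682461 391 of 501
plane dist from hinge 2.363428374835713
n [ 0.84393325 -0.00742287  0.53639685] ang -57.56030491028462 57.56030491028462 rms 0.51753292730187 515 of 675
plane dist from hinge 2.5680569028554965
```

Depth gives 57.6° and kinematics 58.5°, so they agree. I'll go on to about 61.6°, pause, then ease back.

```bash
python3 -m creep '0 0 0 3 0.4 -1.8 0.3;0 0 0 3 0 -1.8 0.3;0 0 0 3 0 -1.7 0.3;0 0 0 1.9 0 -1 0.3;0 0 0 0 0 0 0.3;0 0 0 0 0 0 0.3;0 0 0 0 0 0 0.3'
python3 - <<'E'
from ang import *
s=st(); print(np.degrees(np.arcsin((s['tcp_pos'][2]-76.4)/200)))
lidang(cap('side','d4'),[(345,198),(386,205),(384,219),(345,208)])
E
```

```text
t: 15.0
tcp_pos: [560.1, 105.6, 253.5]
tool_rot: [[0.981, 0.195, -0.0], [0.195, -0.981, -0.0], [-0.0, 0.0, -1.0]]
ft_force: [-2.9, -4.1, 6.1]
opening: 0.411
grasp_force: 15.0
t 15.0 p [560.08 105.55 253.46] hd -78.76341897817741 tilt [-0. -0. -1.] F [-2.9  -4.11  6.13] op 0.4111126380855759 14.99902983661741
62.28858925527676
n [ 0.88 -0.01  0.48] ang -61.08011479339109 61.08011479339109 rms 0.5648555803743512 389 of 542
plane dist from hinge 2.262196449212726
```

```bash
python3 -m creep '0 0 0 -1.9 0 1 0.3;0 0 0 -3 0 1.7 0.3;0 0 0 -3 0 1.8 0.3;0 0 0 -3 0 1.8 0.3;0 0 0 -2.9 0 1.9 0.3;0 0 0 -2.9 0 1.9 0.3;0 0 0 -2.9 0 2 0.3;0 0 0 -2.8 0 2 0.3;0 0 0 -2.8 0 2.1 0.3;0 0 0 -2.8 0 2.1 0.3'; python3 -m creep '0 0 0 -2.7 0 2.2 0.3;0 0 0 -2.7 0 2.2 0.3;0 0 0 -2.7 0 2.3 0.3;0 0 0 -2.6 0 2.3 0.3;0 0 0 -2.6 0 2.4 0.3;0 0 0 0 0 0 0.3;0 0 0 0 0 0 0.3;0 0 0 0 0 0 0.3'
python3 - <<'E'
from ang import *
s=st(); print(np.degrees(np.arcsin((s['tcp_pos'][2]-76.4)/200)))
c=cap('side','d5');cap('scene','s5')
lidang(c,[(345,203),(384,211),(382,219),(345,209)])
cv2.imwrite('pics/m5.png',cv2.resize(c['frame'][130:290,220:420,::-1],(800,600),interpolation=2))
E
```

```text
t: 16.05
tcp_pos: [532.6, 100.4, 233.9]
tool_rot: [[0.981, 0.195, -0.0], [0.195, -0.981, 0.0], [-0.0, -0.0, -1.0]]
ft_force: [-2.8, -1.2, 4.5]
opening: 0.413
grasp_force: 15.0
t: 16.85
tcp_pos: [520.0, 97.9, 222.2]
tool_rot: [[0.981, 0.194, -0.0], [0.194, -0.981, 0.001], [-0.0, -0.001, -1.0]]
ft_force: [-2.0, 1.3, 1.4]
opening: 0.415
grasp_force: 15.0
t 16.85 p [519.96  97.93 222.17] hd -78.79998214474085 tilt [-0.  0. -1.] F [-2.02  1.33  1.38] op 0.41476075319229616 14.999963538721204
46.79202491339053
n [ 0.64 -0.    0.77] ang -39.53977689480407 39.53977689480407 rms 2.92535508695905 288 of 318
plane dist from hinge -21.200496929122767
```

View pics/m5.png

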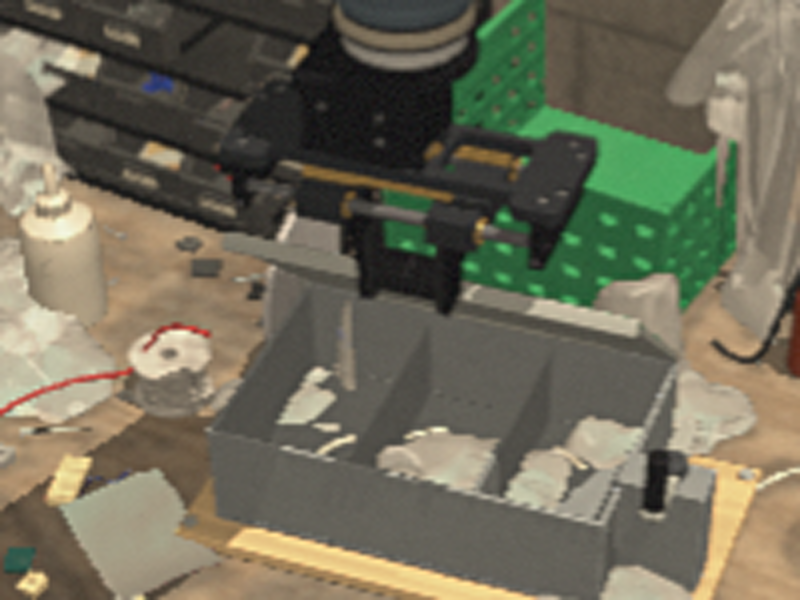

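The side view shows the lid nearly edge-on, gripped at crop (410,280). The latch post is open at (660,485), and the spool and bottle haven't moved. Height and horizontal travel both put the lid at about 46.8°, with the force slightly towards shut, so it is just under the balance point as asked.

```bash
python3 -m creep '0 0 0 0 0 0 0.3;0 0 0 0 0 0 0.3;0 0 0 0 0 0 0.3;0 0 0 0 0 0 0.3;0 0 0 0 0 0 0.3'; python3 -c "
from h import *
st();print(bot.finish_job())"
```

```text
t: 17.45
tcp_pos: [520.1, 97.9, 222.3]
tool_rot: [[0.981, 0.194, 0.0], [0.194, -0.981, 0.001], [0.0, -0.001, -1.0]]
ft_force: [-0.9, 4.2, -0.6]
opening: 0.414
grasp_force: 15.0
t 17.45 p [520.07  97.91 222.27] hd -78.79559933495348 tilt [ 0.  0. -1.] F [-0.93  4.2  -0.57] op 0.41351398039378423 14.999745497480035
the job is handed in; nothing more can be done
None
```

The job is handed in: I opened the latch to its stop, raised the lid to about 61.5° (10° past balance), eased it back, and the gripper is still holding it still at about 46.8° (5° under, from the arm's position; the last camera check of the angle didn't work).

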